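Press the domino box's stuck top home in the ratchet clamp

ROBOT

A 6-joint arm with a two-finger parallel gripper is mounted at the origin on the work surface. World frame = base frame: x ahead of the robot, y to its left, z up, the work surface at z = 0. Lengths are in mm, angles in rad, forces in N, time in s.
With the tool pointing down it reaches from about 350 to 875 mm from the base axis. Payload 4.2 kg.
Tool frame: the origin (TCP) lies midway between the tips of the shut fingers; the grasp point (between the pads) lies 19 mm behind it; z points along the fingers, y is the line along which they close (so a half turn about z gives the same grasp; the last joint's range is limited). The gripper opens to 85 mm and grips with 20 to 120 N. Pads are 22 mm wide; open, the fingers measure 114 mm over their backs; the gripper's body (76 mm by 85 mm) begins 54 mm behind the grasp point. The pads swing forward as they close: fully open they stand 13 mm farther back than shut.
Start: joints at [0.259, 0.385, 0.008, 0, -1.194, -0.259], TCP at [624.979, 0.025, 231.312] pointing down, gripper open.
Joint ranges: [-3.14, 3.14], [-1.21, 2.06], [-1.07, 1.41], [-3.16, 2.05], [-2.99, -0.16], [-3.1, 3.1]. Speed limits (rad/s): [2.79, 2.79, 3.14, 3.14, 3.14, 3.14].

INTERFACE

Orientations are given as a unit quaternion [x, y, z, w].
In Python, from bench import arm, cams, ticket gives the robot as it stands.
- The arm moves only by the tool servo_tool, never from a script. Its argument "commands" is a list that holds one entry, the list of rows, each a list of 7 numbers: the closure in counts, from 0 (fully open) to 255 (shut), then the shift along the tool's x, y, z in m, then the turn, a rotation vector about the tool's x, y, z in degrees. In form: [[[grip, x, y, z, ax, ay, az], ...]]. A call has 1 to 10 rows; each row shifts and turns the commanded pose from where the row before left it, along the tool's axes as they then stand; what a row does not reach is not made up. A row lasts 1/12 s, in which the tool goes at most 41.7 mm and 7.16 degrees, less where a joint would pass 70% of its speed; a pose out of reach is approached as far as the arm can. A call with a gripper value outside its range is refused whole. The fingers move at their own pace and stop on an object; the grip force is fixed at half the most. Time passes only in rows, so rows that do not move let the fingers close. It gives the time, the measured TCP pose, the force, the opening and the grip force at its end, in the units of the state.
- arm.read_state(): the state, without advancing time (a new reading comes with each control period).
- cams.get_image(name): name is "scene" or "side" or "wrist"; returns a dict with "frame" (400x640x3 uint8, blue, green, red), "K" (3x3 intrinsics, pixels), "T" (4x4, takes a point from camera to world coordinates). Camera axes: x right, y up, looking along -z (the intrinsics and any distortion apply to the point x, -y, -z); pixel columns grow to the right and rows downward; lengths in mm; the calibration is good to about 2 mm. A picture is of the moment at which its call begins. There is no depth.
- ticket.job_done(): hands the job in; it is judged then, once.
The state is a dict: "clock": time; "joints": joint angles; "joint_vel": joint speeds; "joint_efforts": joint torques, N m; "position": TCP position; "ee_rot": TCP orientation; "contact_force": force on the tool from outside, world axes, zero at the start; "wrist_torque": the same for the moment, N m; "gripper_width": finger opening in mm; "grasp_force": force on a finger pad.
Only numpy, scipy, OpenCV 4.12 (cv2) and the standard library are available. Lean on these libraries where they do the work, as an engineer would, in place of code of your own. Each camera call takes 0.05 s, during which the arm holds its last target. There are 200 camera calls.

TASK

The sliding top of the maple domino box is stuck part-way open. Clear the glass tumbler out of the ratchet clamp and stand it upright on the bare tray floor, lay the box flat on the clamp bed, lengthwise between the jaws with its protruding top towards the moving jaw, let go of it, and pump the clamp's trigger until the jaw has pressed the top fully home. Then press the release button under the ledge so that the jaw springs all the way back, leave the closed box lying free on the bed, and do not disturb the spinner, the coasters or the dice.

Things in the scene. Friction and masses are not known exactly. Their poses are not given: they have to be found in the camera images.
- clamp: One-hand ratchet bar clamp on a plywood base, fixed to the tray. Origin: underside of the base, on the tray floor; x away from the robot at yaw 0, y along the bar, z up. Base (= bed) 100 mm (x) by 370 mm (y), 6 mm thick. Black housing: x -30 to +65 mm, y 75 to 165 mm, top at 62 mm (collar of the button 65 mm). A steel bar sticks out of it at +y, to y = 200 mm
- fixed_jaw_face (a point): On the face of the black fixed jaw (64 mm wide in x, 50 mm high), which looks to +y: x = 0, y = -160, z = 26 mm in the clamp's frame. The free bed from here to the fully open moving jaw is 200 mm long
- clamp_jaw (a joint): Travel of the moving jaw towards the fixed jaw in m: 0 fully back, 0.062 at most. A ratchet holds it in 10 mm steps (about 0.009, 0.019, 0.029 ...); a spring of 2 to 5 N drives it back to 0 when the release is pressed. With the box against the fixed jaw and its top home the jaw stands at about 0.050
- jaw_face (a point): On the face of the black moving jaw (60 mm wide in x, from 9 to 49 mm over the clamp's origin, centred on x = 0), 43 mm up, the height of the domino top on the bed; axes as the clamp's. At y = 40 mm in the clamp's frame when fully back; moves with the jaw to -y
- clamp_trigger (a joint): Trigger lever angle in rad: 0 up (rest), 0.5 fully down; springs back up by itself. Each stroke from rest to below 0.45 and back up moves the jaw one 10 mm step; it needs 3 to 15 N at the bar. The lever goes stiff when the jaw has pressed the top home. Five full strokes close the 200 mm opening onto the 150 mm box
- trigger_bar (a point): Top of the black cross bar (16 mm diameter, 32 mm long in the clamp's y) at the end of the trigger lever, 62 mm from its hinge; the place to push down. At rest at x = -90, y = 120, z = 85 mm in the clamp's frame; full stroke is 31 mm straight down. The hinge lies along the clamp's y at x = -30, z = 62 mm
- clamp_release (a joint): Release button travel in m: 0 up (rest), 0.007 fully down; it dips by itself as the ratchet clicks. Pressed by 5 mm or more (about 5 N fully down), with the trigger up, it frees the jaw
- release_top (a point): Centre of the top face of the grey square release button, 28 by 28 mm, at x = 45, y = 120, z = 76 mm in the clamp's frame, standing 11 mm over its collar on the housing; pushed straight down
- ledge_edge (a point): Middle of the lower front edge of a fixed wooden ledge over the release button: x = 23, y = 120, z = 226 mm in the clamp's frame. Ledge 12 mm thick, x 23 to 103, y 65 to 175 mm, on two 10 mm posts at x = 92, y = 85 and 155 mm. A tool pointing straight down cannot get at the button; one tilted 35 to 50 degrees from vertical, coming from the -x side with its tip leading to +x, can
- bed_centre (a point): Top of the bed midway between the fixed jaw and the fully open moving jaw (x = 0, y = -60, z = 6 mm in the clamp's frame); axes as the clamp's
- domino_box: Maple domino box, full, about 0.43 kg, 150 mm long (its x) by 56 mm wide (its y) by 40 mm high. Origin: centre of its underside. Its top slides out over its +x end. Starts flat on the tray, +x within about 45 degrees of the clamp's +y; to be laid with its +x along the clamp's +y. Grip it over its 56 mm width
- domino_top (a joint): How far the sliding top stands out of the box in m: 0 fully home and flush, starts 0.016 to 0.028. Stiff: takes about 6 N
- top_end (a point): Middle of the outer end of the sliding top (top 43.5 mm wide, 5.5 mm thick, 37 mm above the box's underside), 75 mm from the box's origin in x when the top is home
- tumbler: Empty glass tumbler, 0.22 kg, 88 mm high, rim radius 33 mm, narrower towards the foot, 4 mm wall. Origin: centre of its underside. Starts upright on the clamp bed between the jaws
- spinner: Bystander: orange plastic game spinner, disc of 80 mm diameter, 8 mm thick, with an arrow on a pivot, 17 mm high in all. Origin: centre of its underside, on the tray
- coasters: Bystander: stack of round cork coasters, 88 mm diameter, 26 mm high. Origin: centre of its underside, on the tray
- die_a: Bystander: ivory-coloured resin die, 18 mm cube. Origin: centre of its underside
- die_b: Bystander: ivory-coloured resin die, 18 mm cube. Origin: centre of its underside
- tray_floor (a point): Centre of the floor of the fixed laminate pull-out tray, 10 mm above the work surface; axes as the world's. The floor reaches 242 mm to either side of it in x and 452 mm in y, inside 30 mm high rims

How it is judged (in metres and radians):
On the way, in this order (a step that is already met when the one before it is completed fails the run):
1. the tumbler stands upright on the tray floor, off the clamp, let go (height (world z) of tumbler between 0.006 and 0.0135 m and angle between tumbler's own z axis and vertical below 0.1 rad and linear speed of tumbler below 0.03 m/s and contact force between the fingers and tumbler below 0.1 N), for 0.1 s.
2. the box lies flat on the bed between the jaws, lengthwise, its top towards the moving jaw and still open, let go (x of domino_box in the frame of clamp between -0.02 and 0.02 m and y of domino_box in the frame of clamp between -0.09 and -0.05 m and z of domino_box in the frame of clamp below 0.011 m and angle between domino_box's own z axis and vertical below 0.06 rad and y of top_end in the frame of clamp above -0.03 m and angle between the x axis of domino_box and the y axis of clamp, either way round below 0.16 rad and value of joint domino_top above 0.008 m and linear speed of domino_box below 0.03 m/s and contact force between the fingers and domino_box below 0.1 N), for 0.1 s.
3. the trigger is pumped with the box in the clamp (first stroke) (x of domino_box in the frame of clamp between -0.02 and 0.02 m and y of domino_box in the frame of clamp between -0.09 and -0.05 m and z of domino_box in the frame of clamp below 0.011 m and angle between domino_box's own z axis and vertical below 0.06 rad and y of top_end in the frame of clamp above -0.03 m and angle between the x axis of domino_box and the y axis of clamp, either way round below 0.16 rad and value of joint clamp_trigger above 0.25 rad and value of joint clamp_jaw below 0.0135 m), for 0.02 s.
4. the advancing jaw is at the end of the top while that still stands out (within 6 mm) (x of domino_box in the frame of clamp between -0.02 and 0.02 m and y of domino_box in the frame of clamp between -0.09 and -0.05 m and z of domino_box in the frame of clamp below 0.011 m and angle between domino_box's own z axis and vertical below 0.06 rad and y of top_end in the frame of clamp above -0.03 m and angle between the x axis of domino_box and the y axis of clamp, either way round below 0.16 rad and value of joint domino_top above 0.004 m and value of joint clamp_jaw above 0.015 m and y of top_end in the frame of jaw_face between -0.006 and 0.006 m), for 0.1 s.
5. the top is home (within 2 mm) with the jaw up against it (x of domino_box in the frame of clamp between -0.02 and 0.02 m and y of domino_box in the frame of clamp between -0.09 and -0.05 m and z of domino_box in the frame of clamp below 0.011 m and angle between domino_box's own z axis and vertical below 0.06 rad and y of top_end in the frame of clamp above -0.03 m and angle between the x axis of domino_box and the y axis of clamp, either way round below 0.16 rad and value of joint domino_top below 0.002 m and value of joint clamp_jaw above 0.036 m), for 0.1 s.
6. the jaw has sprung back (within 4 mm) (value of joint clamp_jaw below 0.004 m), for 0.1 s.
At the end, for the whole second after the job is handed in: The box lies flat and at rest on the clamp bed, lengthwise within about 9 degrees and within 20 mm of the bed's centre line, its top home within 2 mm; the jaw is back within 4 mm of fully open, release and trigger are up; the tumbler stands upright and at rest on the tray floor (x of domino_box in the frame of clamp between -0.02 and 0.02 m and y of domino_box in the frame of clamp between -0.09 and -0.05 m and z of domino_box in the frame of clamp below 0.011 m and angle between domino_box's own z axis and vertical below 0.06 rad and y of top_end in the frame of clamp above -0.03 m and angle between the x axis of domino_box and the y axis of clamp, either way round below 0.16 rad and value of joint domino_top below 0.002 m and value of joint clamp_jaw below 0.004 m and value of joint clamp_release below 0.0015 m and value of joint clamp_trigger below 0.08 rad and linear speed of each of domino_box, tumbler below 0.02 m/s and height (world z) of tumbler between 0.006 and 0.0135 m and angle between tumbler's own z axis and vertical below 0.1 rad); the robot touches nothing.
It fails at once if a bystander (spinner, coasters, die) is moved by more than 20 mm (distance of any of spinner, coasters, die_a, die_b from where it was at the start of the episode above 0.02 m).
It fails at once if the tumbler tips by more than 35 degrees (angle between tumbler's own z axis and vertical above 0.6 rad).
It also fails if it takes over 72 s, if anything falls off the work surface, if the arm or the gripper's body presses on something with over 40 N, if the wrist force passes 120 N, or if a joint passes its speed limit or range.

## Working session

There is one attempt and no reset: what is moved stays moved. The work goes in short steps, Python scripts to look and compute and a tool call to move; the robot and the scene stay as the last step left them, time stands still between calls to the robot, and variables do not carry over. Pictures are saved under pics/ and viewed, at most 10 in all, crops included, and the job is handed in when it is done.

Besides the shell and the picture viewer there is one more tool, called after ">>>" as name(argument=value, ...) on one line, values as JSON. servo_tool: Moves the arm, as the interface text tells. Its arguments: {"type":"object","properties":{"commands":{"type":"array","items":{"type":"array","items":{"type":"array","items":{"type":"number"}}}}},"required":["commands"]}

```bash
mkdir -p pics; cat > h.py <<'E'
import numpy as np,cv2
from bench import arm,cams,ticket
from scipy.spatial.transform import Rotation as R
def snap(n,f):
    d=cams.get_image(n); cv2.imwrite('pics/'+f+'.png',d['frame']); np.savez('pics/'+f+'.npz',K=d['K'],T=d['T']); return d
def ray(f,uv,z):
    c=np.load('pics/'+f+'.npz');K,T=c['K'],c['T']
    p=np.linalg.inv(K)@[uv[0],uv[1],1]; d=T[:3,:3]@[p[0],-p[1],-p[2]]; o=T[:3,3]
    return o+d*(z-o[2])/d[2]
def proj(f,P):
    c=np.load('pics/'+f+'.npz');K,T=c['K'],c['T']
    q=np.linalg.inv(T)@[*P,1]; p=K@[q[0],-q[1],-q[2]]; return p[:2]/p[2]
E
python3 - <<'E'
from h import *
for n in ['scene','side']:
    d=snap(n,n+'0'); print(n,d['T'][:3,3],d['K'][0],[k for k in d]); 
s=arm.read_state(); print(s)
E
```

```text
scene [ 230.47705724  526.42901795 1291.54773255] [484.63089648   0.         311.43704461] ['frame', 'K', 'T']
side [-34.36581434 697.6522461  737.95244011] [419.82200706   0.         318.85614782] ['frame', 'K', 'T']
{'clock': 0.1, 'joints': array([ 2.58562212e-01,  3.85466912e-01,  6.75712861e-03, -4.41308761e-04,
       -1.19399596e+00, -2.58603383e-01]), 'joint_vel': array([-6.02760675e-04,  5.97233029e-05,  1.81031288e-03,  1.01876464e-03,
       -9.60778205e-04,  1.74218816e-03]), 'joint_efforts': array([-2.41840362e-04, -3.93318665e+01,  1.88929778e+01,  4.19793829e+00,
       -2.58899068e-03, -3.31562532e-06]), 'position': array([ 6.24475372e+02, -5.38030538e-03,  2.30335632e+02]), 'ee_rot': array([-7.07034337e-01,  7.07178544e-01,  6.57299531e-04, -7.22142230e-04]), 'contact_force': array([-0.4714266 , -0.10466781,  1.37203324]), 'wrist_torque': array([ 0.00842849,  0.04141682, -0.02779788]), 'grasp_force': 0.0, 'gripper_width': 85.54561316677976}
```

View pics/scene0.png

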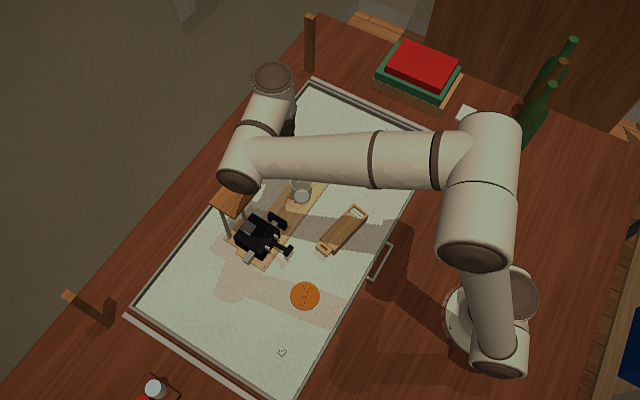

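View pics/side0.png

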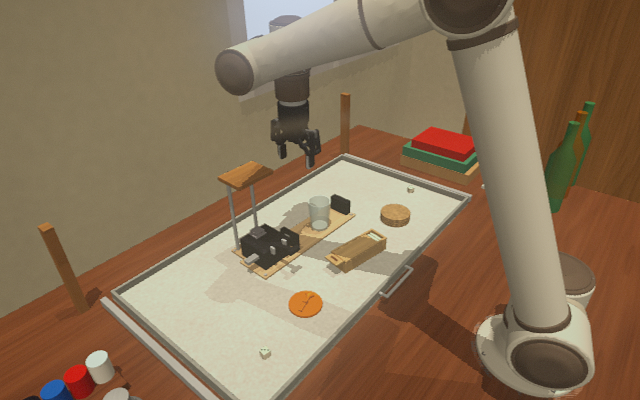

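```bash
python3 - <<'E'
import cv2
a=cv2.imread('pics/side0.png')[160:310,220:420]; cv2.imwrite('pics/c1.png',cv2.resize(a,(800,600),interpolation=cv2.INTER_CUBIC))
a=cv2.imread('pics/scene0.png')[170:310,200:380]; cv2.imwrite('pics/c2.png',cv2.resize(a,(720,560),interpolation=cv2.INTER_CUBIC))
E
```

```text
(no output)
```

View pics/c1.png

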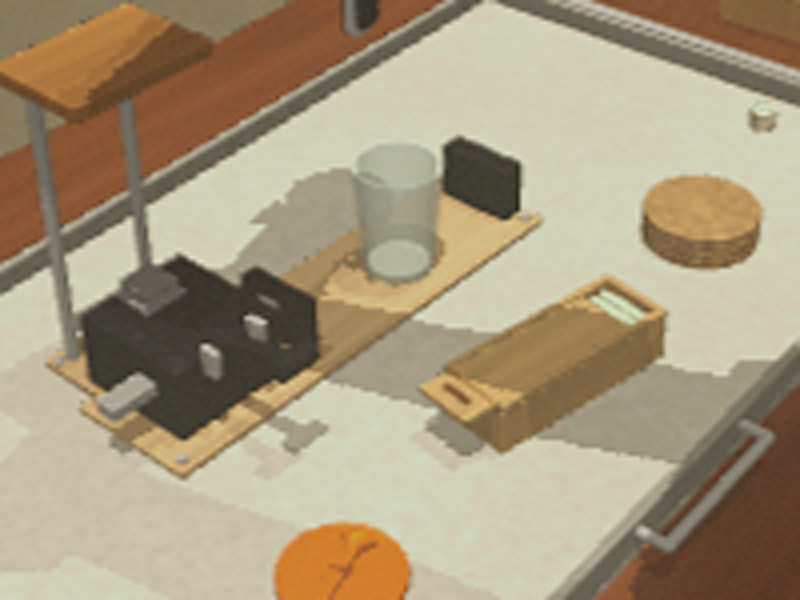

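View pics/c2.png

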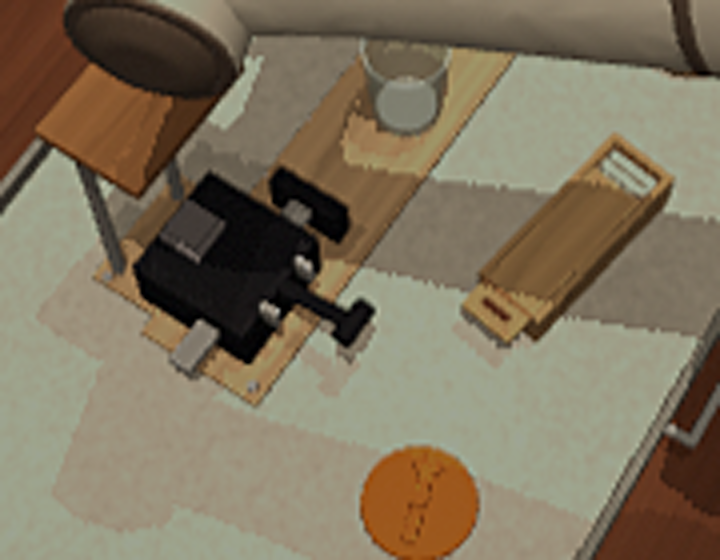

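```bash
cat > m.py <<'E'
from h import *
S=lambda u,v,z: ray('side0',(220+u/4,160+v/4),z)[:2].round(1)
C=lambda u,v,z: ray('scene0',(200+u/4,170+v/4),z)[:2].round(1)
print('base -x+y',S(184,468,16),C(258,402,16)); print('base -x-y',S(541,218,16)); print('base +x+y',S(47,362,16),C(93,278,16))
print('button',S(153,287,86),C(192,230,86)); print('trig',C(357,318,95))
print('box far corners',S(608,275,50),S(665,313,50),C(614,135,50),C(674,180,50))
print('box bottom',S(502,450,10),S(662,355,10))
print('top end',S(420,388,50),S(463,418,50),C(462,308,50),C(512,345,50))
print('tumbler rim',S(397,163,104),'foot',S(400,262,20),C(407,103,20))
print('coaster',S(701,207,36),'spin',S(343,578,18),C(420,505,18),'die',S(763,115,28),ray('side0',(265,352),20)[:2])
print('fixedjaw top ends',S(460,138,66),S(520,172,66))
E
python3 m.py
```

```text
base -x+y [568.9 186. ] [569.1 187. ]
base -x-y [ 552.  -175.4]
base +x+y [716.1 170.2] [721.4 170.1]
button [647.6 128.1] [657.5 125.7]
trig [524.3 125.3]
box far corners [ 448.6 -106.1] [395.6 -93.8] [ 451.7 -106.9] [397.5 -97.1]
box bottom [427.1  44.8] [397.7 -98.7]
top end [475.8  66.5] [437.5  72.3] [477.2  66.5] [434.   72.3]
tumbler rim [598.9 -62.8] foot [596.9 -61.7] [602.7 -65.8]
coaster [ 450.8 -235.8] spin [430.  195.3] [435.  192.2] die [ 485.1 -393.2] [409.22989108 346.27283523]
fixedjaw top ends [ 621.4 -164.9] [ 557.8 -154.3]
```

>>> servo_tool(commands=[[[0, 0.01, 0.01, -0.035, 0, 0, 0], [0, 0.01, 0.01, -0.035, 0, 0, 0], [0, 0.01, 0.01, -0.035, 0, 0, 0], [0, 0, 0, 0, 0, 0, 0]]])

```text
clock: 0.43
position: [596.4, -31.8, 345.2]
ee_rot: [-0.707, 0.707, -0.005, 0.005]
contact_force: [0.6, 0.2, 2.8]
gripper_width: 85.9
grasp_force: 0.0
```

```bash
python3 - <<'E'
from h import *
d=snap('wrist','w1'); print(d['T'].round(3),d['K']); a=cv2.resize(d['frame'],(800,500),interpolation=cv2.INTER_CUBIC); cv2.imwrite('pics/w1b.png',a); snap('side','side1');snap('scene','scene1')
E
```

```text
[[-1.00000e+00  3.00000e-03 -1.30000e-02  5.95517e+02]
 [ 1.00000e-03 -9.57000e-01 -2.90000e-01 -1.05535e+02]
 [-1.30000e-02 -2.90000e-01  9.57000e-01  4.87696e+02]
 [ 0.00000e+00  0.00000e+00  0.00000e+00  1.00000e+00]] [[278.00232526   0.         321.00469185]
 [  0.         278.00232526 196.93394781]
 [  0.           0.           1.        ]]
```

View pics/w1b.png

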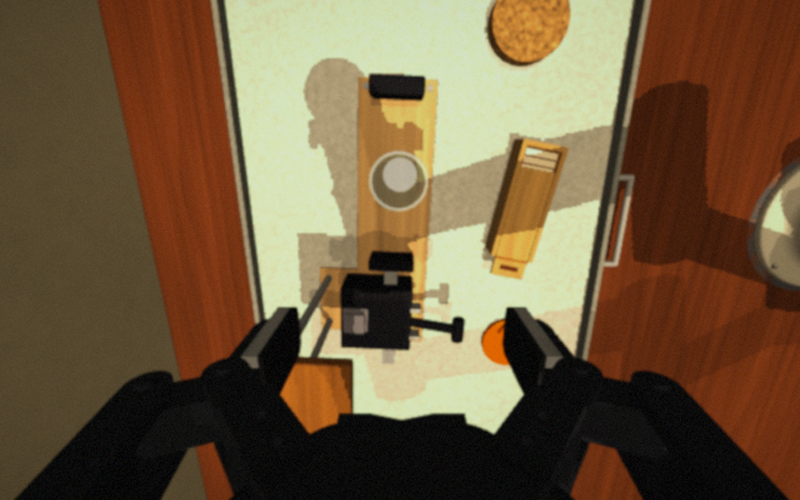

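```bash
cat > m2.py <<'E'
from h import *
W=lambda u,v,z: ray('w1',(u/1.25,v/1.25),z)[:2].round(1)
print('base top corners',W(358,78,16),W(438,80,16)); print('base right edge low',W(428,250,16),'left',W(358,245,16))
print('fixed jaw +y edge top? ',W(369,99,60),W(425,99,60)); print('moving jaw face',W(370,253,59),W(413,253,59))
print('housing corners',W(341,348,72),W(411,349,72),W(411,278,72),W(343,275,72))
print('button',W(355,321,86),'trig',W(458,329,95))
print('tumbler rim',W(399,181,104),'foot',W(400,174,20))
print('box far',W(518,139,50),W(567,147,50),'near',W(529,258,50),'left bottom',W(487,247,10))
print('top end',W(491,272,50),W(521,278,50))
print('spin',W(510,342,18),'coast',W(529,22,36))
E
python3 m2.py
```

```text
base top corners [ 655.3 -180.1] [ 556.3 -177.5]
base right edge low [564.  43.] left [663.4  35.9]
fixed jaw +y edge top?  [ 638.  -151.3] [ 574.1 -151.1]
moving jaw face [642.   33.8] [586.2  33.6]
housing corners [684.3 167.1] [588.  167.9] [588.7  63.2] [676.2  59.4]
button [661.  117.6] trig [529.  123.2]
tumbler rim [603.2 -63.6] foot [603.5 -63.6]
box far [ 461.4 -107.5] [401.8 -98.2] near [432.5  43. ] left bottom [479.2  40.1]
top end [481.1  63. ] [440.2  71.5]
spin [435.3 190. ] coast [ 456.9 -234. ]
```

```bash
python3 - <<'E'
from h import *
s=arm.read_state(); print(s['clock'],s['position'],R.from_quat(s['ee_rot']).as_matrix().round(4))
E
```

```text
0.5833 [594.59561181 -29.9257677  336.13020062] [[-4.e-04 -1.e+00 -1.e-04]
 [-1.e+00  4.e-04  9.e-04]
 [-9.e-04  1.e-04 -1.e+00]]
```

>>> servo_tool(commands=[[[0, 0.017, -0.0035, 0.03, 0, 0, 0], [0, 0.017, -0.0035, 0.03, 0, 0, 0], [0, 0, 0, 0.035, 0, 0, 0], [0, 0, 0, 0.035, 0, 0, 0], [0, 0, 0, 0.035, 0, 0, 0], [0, 0, 0, 0.035, 0, 0, 0], [0, 0, 0, 0.035, 0, 0, 0], [0, 0, 0, 0.035, 0, 0, 0], [0, 0, 0, 0, 0, 0, 0], [0, 0, 0, 0, 0, 0, 0]]])

```text
clock: 1.42
position: [600.0, -64.2, 63.4]
ee_rot: [0.707, -0.707, -0.002, 0.003]
contact_force: [0.4, -0.1, 1.2]
gripper_width: 85.4
grasp_force: 0.0
```

>>> servo_tool(commands=[[[120, 0, 0, 0, 0, 0, 0], [160, 0, 0, 0, 0, 0, 0], [200, 0, 0, 0, 0, 0, 0], [200, 0, 0, 0, 0, 0, 0], [200, 0, 0, 0, 0, 0, 0], [200, 0, 0, 0, 0, 0, 0], [200, 0, 0, 0, 0, 0, 0], [200, 0, 0, 0, 0, 0, 0]]])

```text
clock: 2.08
position: [604.0, -63.8, 69.3]
ee_rot: [0.707, -0.707, 0.002, -0.002]
contact_force: [0.3, 1.1, 6.9]
gripper_width: 64.3
grasp_force: 66.6
```

>>> servo_tool(commands=[[[200, 0, 0, -0.03, 0, 0, 0], [200, 0, 0, -0.03, 0, 0, 0], [200, 0, 0, -0.03, 0, 0, 0], [200, 0.025, -0.002, 0, 0, 0, 0], [200, 0.035, -0.003, 0, 0, 0, 0], [200, 0.035, -0.003, 0, 0, 0, 0], [200, 0.035, -0.003, 0, 0, 0, 0], [200, 0.035, -0.003, 0, 0, 0, 0], [200, 0.035, -0.003, 0, 0, 0, 0], [200, 0.03, -0.003, 0, 0, 0, 0]]])

```text
clock: 2.92
position: [621.3, -295.9, 156.3]
ee_rot: [-0.707, 0.708, 0.0, 0.0]
contact_force: [0.3, 0.8, -2.4]
gripper_width: 64.3
grasp_force: 67.4
```

>>> servo_tool(commands=[[[200, 0, 0, 0, 0, 0, 0], [200, 0, 0, 0.03, 0, 0, 0], [200, 0, 0, 0.03, 0, 0, 0], [200, 0, 0, 0.02, 0, 0, 0], [200, 0, 0, 0.008, 0, 0, 0], [200, 0, 0, 0, 0, 0, 0], [200, 0, 0, 0, 0, 0, 0]]])

```text
clock: 3.5
position: [622.6, -294.0, 69.2]
ee_rot: [0.707, -0.707, 0.001, -0.0]
contact_force: [0.3, 0.3, -1.9]
gripper_width: 64.4
grasp_force: 67.5
```

>>> servo_tool(commands=[[[200, 0, 0, 0.003, 0, 0, 0], [200, 0, 0, 0, 0, 0, 0], [200, 0, 0, 0, 0, 0, 0]]])

```text
clock: 3.75
position: [622.5, -293.9, 66.5]
ee_rot: [0.707, -0.707, 0.001, -0.001]
contact_force: [0.7, 0.3, -1.3]
gripper_width: 64.2
grasp_force: 67.5
```

>>> servo_tool(commands=[[[200, 0, 0, 0.003, 0, 0, 0], [200, 0, 0, 0, 0, 0, 0], [200, 0, 0, 0, 0, 0, 0]]])

```text
clock: 4.0
position: [622.8, -294.3, 63.5]
ee_rot: [0.707, -0.707, 0.001, -0.0]
contact_force: [-0.6, 0.1, 2.1]
gripper_width: 64.3
grasp_force: 67.7
```

>>> servo_tool(commands=[[[200, 0, 0, 0.001, 0, 0, 0], [200, 0, 0, 0, 0, 0, 0], [120, 0, 0, 0, 0, 0, 0], [0, 0, 0, 0, 0, 0, 0], [0, 0, 0, 0, 0, 0, 0], [0, 0, 0, 0, 0, 0, 0], [0, 0, 0, 0, 0, 0, 0], [0, 0, 0, 0, 0, 0, 0]]])

```text
clock: 4.67
position: [621.8, -294.0, 60.9]
ee_rot: [-0.707, 0.707, 0.0, -0.0]
contact_force: [-0.1, -0.1, -0.2]
gripper_width: 85.2
grasp_force: 0.0
```

>>> servo_tool(commands=[[[0, 0, 0, -0.035, 0, 0, 0], [0, 0, 0, -0.038, 0, 0, 0], [0, 0, 0, -0.038, 0, 0, 0], [0, 0, 0, -0.038, 0, 0, 0], [0, -0.0296, 0.0202, -0.03, 0, 0, 0], [0, -0.0296, 0.0202, 0, 0, 0, 0], [0, -0.0296, 0.0202, 0, 0, 0, 0], [0, -0.0296, 0.0202, 0, 0, 0, 0], [0, -0.0296, 0.0202, 0, 0, 0, 0], [0, -0.0296, 0.0202, 0, 0, 0, 0]]])

```text
clock: 5.5
position: [501.7, -118.5, 237.0]
ee_rot: [-0.707, 0.707, 0.0, 0.0]
contact_force: [0.6, 1.2, 0.5]
gripper_width: 85.3
grasp_force: 0.0
```

>>> servo_tool(commands=[[[0, -0.0296, 0.0202, 0, 0, 0, 0], [0, -0.0296, 0.0202, 0, 0, 0, 0], [0, -0.0296, 0.0202, 0, 0, 0, 0], [0, 0, 0, 0, 0, 0, 5.25], [0, 0, 0, 0, 0, 0, 5.25], [0, 0, 0, 0, 0, 0, 0], [0, 0, 0, 0, 0, 0, 0]]])

```text
clock: 6.08
position: [442.3, -30.7, 237.2]
ee_rot: [-0.64, 0.768, -0.0, 0.0]
contact_force: [-0.3, -0.7, -0.7]
gripper_width: 85.2
grasp_force: 0.0
```

```bash
python3 - <<'E'
from h import *
d=snap('wrist','w2');s=arm.read_state(); print(s['clock'],s['position'],R.from_quat(s['ee_rot']).as_matrix().round(3))
cv2.imwrite('pics/w2b.png',cv2.resize(d['frame'],(800,500),interpolation=cv2.INTER_CUBIC)); snap('side','side2'); snap('scene','scene2')
E
```

```text
6.1333 [442.40508798 -30.87791969 237.02923667] [[-0.18  -0.984 -0.   ]
 [-0.984  0.18   0.   ]
 [-0.     0.    -1.   ]]
```

View pics/w2b.png

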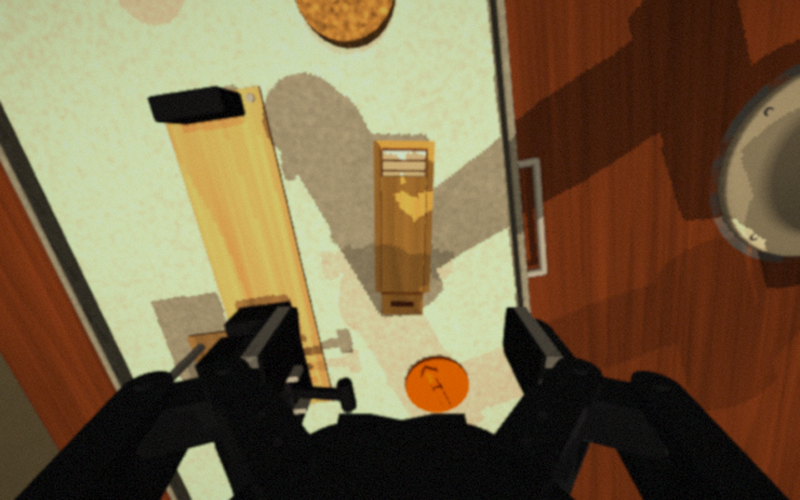

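```bash
python3 - <<'E'
from h import *
W=lambda u,v,z: ray('w2',(u/1.25,v/1.25),z)[:2]
f=(W(374,141,50)+W(435,141,50))/2;n=(W(376,293,50)+W(432,293,50))/2;t=(W(382,314,50)+W(423,314,50))/2
print(f,n,t,np.linalg.norm(n-f),np.linalg.norm(t-f)-150,np.degrees(np.arctan2(*(t-f))),'tool x offset of centre',(f+n)/2)
print('fixed jaw low face',W(168,125,16),W(243,118,16),'base corner',W(262,86,16))
s=arm.read_state();r=R.from_quat(s['ee_rot']); p=s['position']; c=np.r_[(f+n)/2,59]; print(r.inv().apply(c-p))
E
```

```text
[ 427.03220643 -102.40077368] [454.2296473   45.50542711] [460.07544402  68.9522992 ] 150.38598678308063 24.509974307139913 10.914777796358361 tool x offset of centre [440.63092687 -28.44767328]
fixed jaw low face [ 653.94767713 -159.30908633] [ 579.04339136 -152.20546754] base corner [ 552.1774198  -176.60775655]
[ -2.30132088   2.22883787 177.89499811]
```

>>> servo_tool(commands=[[[0, -0.002, 0.002, 0.036, 0, 0, 0], [0, 0, 0, 0.036, 0, 0, 0], [0, 0, 0, 0.036, 0, 0, 0], [0, 0, 0, 0.036, 0, 0, 0], [0, 0, 0, 0.036, 0, 0, 0], [0, 0, 0, 0.025, 0, 0, 0], [0, 0, 0, 0.014, 0, 0, 0], [0, 0, 0, 0, 0, 0, 0], [0, 0, 0, 0, 0, 0, 0]]])

```text
clock: 6.98
position: [440.7, -28.9, 17.5]
ee_rot: [-0.64, 0.769, 0.0, -0.001]
contact_force: [0.2, 1.1, -0.0]
gripper_width: 85.4
grasp_force: 0.0
```

>>> servo_tool(commands=[[[120, 0, 0, 0, 0, 0, 0], [160, 0, 0, 0, 0, 0, 0], [200, 0, 0, 0, 0, 0, 0], [200, 0, 0, 0, 0, 0, 0], [200, 0, 0, 0, 0, 0, 0], [200, 0, 0, 0, 0, 0, 0], [200, 0, 0, 0, 0, 0, 0], [200, 0, 0, 0, 0, 0, 0]]])

```text
clock: 7.65
position: [441.7, -28.2, 19.5]
ee_rot: [-0.64, 0.769, -0.001, 0.001]
contact_force: [-2.0, -0.2, 6.1]
gripper_width: 55.4
grasp_force: 65.5
```

>>> servo_tool(commands=[[[200, 0, 0, -0.025, 0, 0, 0], [200, 0, 0, -0.03, 0, 0, 0], [200, 0, 0, -0.03, 0, 0, 0], [200, 0.003, -0.0347, 0, 0, 0, 0], [200, 0.003, -0.0347, 0, 0, 0, 0], [200, 0.003, -0.0347, 0, 0, 0, 0], [200, 0.003, -0.0347, 0, 0, 0, 0], [200, 0.003, -0.0347, 0, 0, 0, 0], [200, 0, 0, 0, 0, 0, -4.15], [200, 0, 0, 0, 0, 0, -4.15]]])

```text
clock: 8.48
position: [609.1, -75.3, 101.4]
ee_rot: [-0.694, 0.72, 0.001, -0.001]
contact_force: [-0.3, 0.3, -5.8]
gripper_width: 54.7
grasp_force: 67.3
```

>>> servo_tool(commands=[[[200, 0, 0, 0, 0, 0, 0], [200, 0, 0, 0, 0, 0, 0]]])

```text
clock: 8.65
position: [607.5, -74.8, 102.2]
ee_rot: [-0.693, 0.721, 0.001, -0.001]
contact_force: [0.1, -0.0, -4.7]
gripper_width: 55.1
grasp_force: 67.3
```

```bash
python3 - <<'E'
from h import *
d=snap('wrist','w3');s=arm.read_state(); print(s['clock'],s['position'],s['contact_force'],R.from_quat(s['ee_rot']).as_matrix().round(3))
cv2.imwrite('pics/w3b.png',cv2.resize(d['frame'],(800,500),interpolation=cv2.INTER_CUBIC))
E
```

```text
8.7 [607.709862   -74.74252283 102.60047373] [-0.42349929  0.6432555  -5.00867798] [[-0.04  -0.999 -0.001]
 [-0.999  0.04   0.   ]
 [-0.     0.001 -1.   ]]
```

View pics/w3b.png

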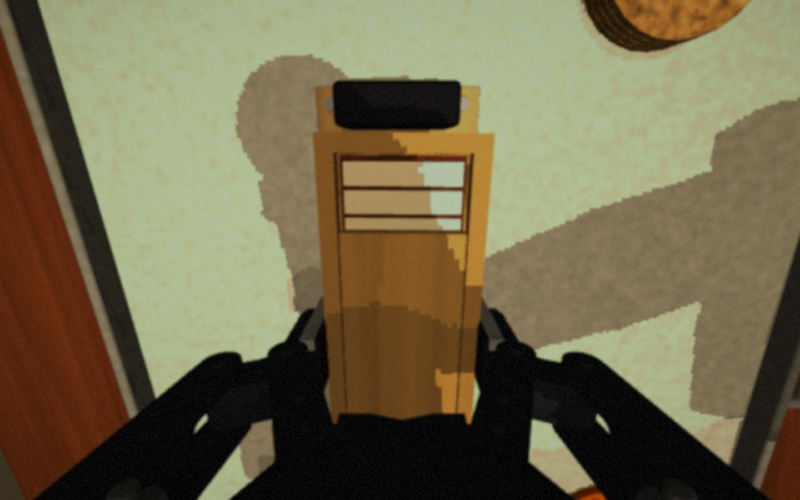

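```bash
python3 - <<'E'
from h import *
W=lambda u,v,z: ray('w3',(u/1.25,v/1.25),z)[:2]
a,b=W(316,88,16),W(480,88,16);print('base',a,b,(a+b)/2); 
j,k=W(333,82,66),W(461,82,66);print('jaw top back',j,k)
print('jaw front low',W(335,129,64),W(461,128,64))
f,g=W(314,135,134),W(494,133,134);print('box far',f,g,(f+g)/2)
E
```

```text
base [ 655.37836296 -181.03024606] [ 556.39483998 -176.99048961] [ 605.88660147 -179.01036783]
jaw top back [ 636.3137911  -176.20092258] [ 576.23096967 -173.75171907]
jaw front low [ 637.7491575 -155.3813513] [ 575.71607405 -153.29571357]
box far [ 631.95682609 -151.31632027] [ 577.43066412 -149.64716902] [ 604.69374511 -150.48174464]
```

>>> servo_tool(commands=[[[200, 0, -0.002, 0.03, 0, 0, 0], [200, 0, 0, 0.03, 0, 0, 0], [200, 0, 0, 0.012, 0, 0, 0], [200, 0, 0, 0.004, 0, 0, 0], [200, 0, 0, 0.002, 0, 0, 0], [200, 0, 0, 0, 0, 0, 0], [200, 0, 0, 0, 0, 0, 0]]])

```text
clock: 9.28
position: [612.0, -74.7, 26.4]
ee_rot: [-0.693, 0.72, -0.001, 0.001]
contact_force: [-0.2, 0.5, -5.0]
gripper_width: 54.9
grasp_force: 67.6
```

>>> servo_tool(commands=[[[200, 0, 0, 0.002, 0, 0, 0], [200, 0, 0, 0, 0, 0, 0], [200, 0, 0, 0, 0, 0, 0]]])

```text
clock: 9.53
position: [612.2, -74.7, 25.6]
ee_rot: [-0.694, 0.72, -0.001, 0.001]
contact_force: [-2.2, 1.9, 6.1]
gripper_width: 55.2
grasp_force: 68.8
```

>>> servo_tool(commands=[[[120, 0, 0, 0, 0, 0, 0], [0, 0, 0, 0, 0, 0, 0], [0, 0, 0, 0, 0, 0, 0], [0, 0, 0, 0, 0, 0, 0], [0, 0, 0, 0, 0, 0, 0], [0, 0, 0, 0, 0, 0, 0]]])

```text
clock: 10.03
position: [610.8, -75.0, 23.1]
ee_rot: [-0.693, 0.721, -0.0, 0.0]
contact_force: [-0.2, -0.3, 0.2]
gripper_width: 85.3
grasp_force: 0.0
```

>>> servo_tool(commands=[[[0, 0, 0, -0.03, 0, 0, 0], [0, 0, 0, -0.038, 0, 0, 0], [0, 0, 0, -0.038, 0, 0, 0], [0, 0, 0, -0.038, 0, 0, 0], [0, 0, 0, -0.038, 0, 0, 0], [255, 0, 0, 0, 0, 0, 0], [255, 0, 0, 0, 0, 0, 0]]])

```text
clock: 10.62
position: [612.1, -74.8, 208.3]
ee_rot: [-0.693, 0.721, -0.002, 0.003]
contact_force: [-0.2, -0.7, -0.5]
gripper_width: 63.7
grasp_force: 0.0
```

```bash
python3 - <<'E'
from h import *
d=snap('wrist','w4');snap('side','side4');snap('scene','scene4');s=arm.read_state(); print(s['clock'],s['position'],s['contact_force'],R.from_quat(s['ee_rot']).as_matrix().round(3))
a=d['frame'];b=cv2.imread('pics/side4.png')[140:300,210:410]
cv2.imwrite('pics/m4.png',np.vstack([cv2.resize(a[:,130:530],(500,500))[:300],cv2.resize(b,(375,300))[:, :].copy() if 0 else cv2.copyMakeBorder(cv2.resize(b,(375,300),interpolation=cv2.INTER_CUBIC),0,0,0,125,0)]))
E
```

```text
10.7667 [609.71772953 -74.88132329 203.50396536] [ 0.24442652  0.1157315  -0.9079375 ] [[-0.039 -0.999 -0.003]
 [-0.999  0.039  0.   ]
 [ 0.     0.003 -1.   ]]
```

View pics/m4.png

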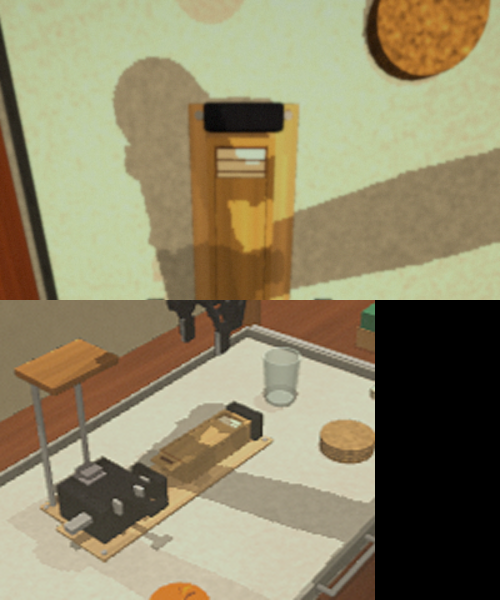

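>>> servo_tool(commands=[[[255, 0, 0.0301, 0, 0, 0, 0], [255, 0, 0.0301, 0, 0, 0, 0], [255, -0.02, 0.0301, 0, 0, 0, 0], [255, -0.0355, 0, 0, 0, 0, 0], [255, -0.0355, 0, 0, 0, 0, 0], [255, -0.0355, 0, 0, 0, 0, 0], [255, -0.035, 0, 0, 0, 0, 0], [255, -0.035, 0, 0.02, 0, 0, 0], [255, 0, 0, 0.035, 0, 0, 0], [255, 0, 0, 0.03, 0, 0, 0]]])

```text
clock: 11.6
position: [527.2, 126.8, 117.6]
ee_rot: [-0.695, 0.719, 0.0, -0.001]
contact_force: [-0.0, 0.5, -1.3]
gripper_width: -0.0
grasp_force: 0.0
```

>>> servo_tool(commands=[[[255, 0, 0, 0, 0, 0, 0], [255, 0, 0, 0, 0, 0, 0]]])

```text
clock: 11.77
position: [526.7, 124.1, 117.9]
ee_rot: [-0.694, 0.72, 0.001, -0.003]
contact_force: [-0.3, 0.2, 0.5]
gripper_width: 0.0
grasp_force: 0.0
```

```bash
python3 - <<'E'
from h import *
d=snap('side','side5');e=snap('scene','scene5');f=snap('wrist','w5');s=arm.read_state(); print(s['clock'],s['position'],s['contact_force'],s['gripper_width'])
def cr(a,y,x): return cv2.resize(a[y:y+100,x:x+133],(399,300),interpolation=cv2.INTER_CUBIC)
cv2.imwrite('pics/m5.png',np.vstack([np.hstack([cr(d['frame'],180,220),cr(e['frame'],190,210)]),cv2.resize(f['frame'],(480,300)) if 0 else cv2.copyMakeBorder(cv2.resize(f['frame'],(480,300)),0,0,0,318,0)]))
E
```

```text
11.9167 [529.25715498 125.01055332 121.75682067] [-0.62081633  0.57763151 -0.13836377] 0.0701985878316464
```

View pics/m5.png

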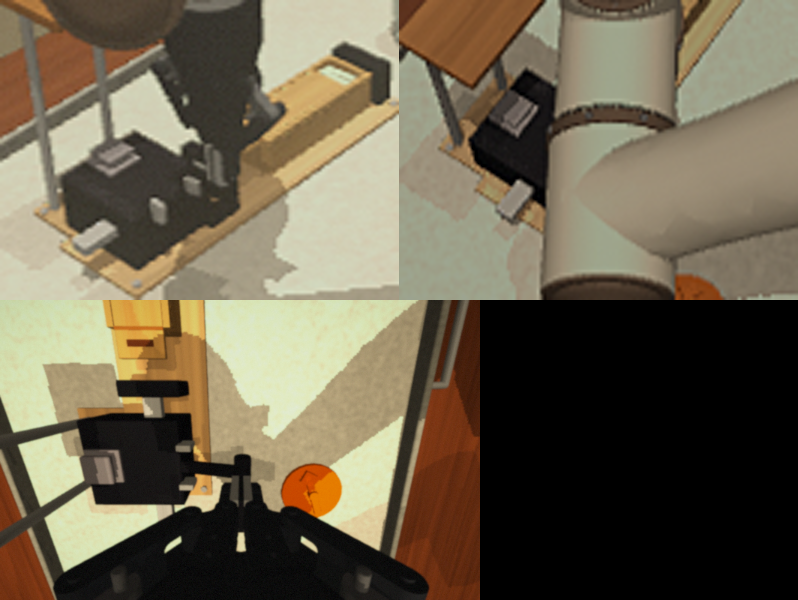

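>>> servo_tool(commands=[[[255, 0, 0, 0.02, 0, 0, 0], [255, 0, 0, 0.012, 0, 0, 0], [255, 0, 0, 0.012, 0, 0, 0], [255, 0, 0, 0.008, 0, 0, 0], [255, 0, 0, 0, 0, 0, 0], [255, 0, 0, 0, 0, 0, 0]]])

```text
clock: 12.42
position: [528.8, 124.9, 70.0]
ee_rot: [-0.693, 0.721, -0.0, 0.001]
contact_force: [-1.4, -0.9, 3.4]
gripper_width: 0.0
grasp_force: 1.9
```

>>> servo_tool(commands=[[[255, 0, 0, 0.005, 0, 0, 0], [255, 0, 0, 0, 0, 0, 0], [255, 0, 0, 0, 0, 0, 0]]])

```text
clock: 12.67
position: [529.3, 125.0, 65.2]
ee_rot: [-0.693, 0.72, -0.001, 0.002]
contact_force: [-1.4, -1.0, 5.1]
gripper_width: 0.2
grasp_force: 2.6
```

>>> servo_tool(commands=[[[255, 0, 0, 0.003, 0, 0, 0], [255, 0, 0, 0, 0, 0, 0], [255, 0, 0, 0, 0, 0, 0]]])

```text
clock: 12.92
position: [529.5, 125.0, 64.2]
ee_rot: [-0.694, 0.72, -0.001, 0.002]
contact_force: [-4.8, -0.9, 17.3]
gripper_width: 0.1
grasp_force: 8.2
```

>>> servo_tool(commands=[[[255, 0, 0, -0.021, 0, 0, 0], [255, 0, 0, -0.021, 0, 0, 0], [255, 0, 0, 0, 0, 0, 0], [255, 0, 0, 0, 0, 0, 0], [255, 0, 0, 0.02, 0, 0, 0], [255, 0, 0, 0.012, 0, 0, 0], [255, 0, 0, 0.009, 0, 0, 0], [255, 0, 0, 0, 0, 0, 0], [255, 0, 0, 0, 0, 0, 0]]])

```text
clock: 13.67
position: [530.1, 125.8, 64.1]
ee_rot: [-0.694, 0.72, -0.001, 0.002]
contact_force: [-3.5, 1.0, 17.0]
gripper_width: -0.1
grasp_force: 8.4
```

>>> servo_tool(commands=[[[255, 0, 0, -0.021, 0, 0, 0], [255, 0, 0, -0.02, 0, 0, 0], [255, 0, 0, 0, 0, 0, 0], [255, 0, 0, 0, 0, 0, 0]]])

```text
clock: 14.0
position: [528.3, 125.1, 102.7]
ee_rot: [-0.693, 0.721, -0.0, 0.001]
contact_force: [-0.2, -0.6, -0.4]
gripper_width: 0.4
grasp_force: 0.0
```

```bash
python3 - <<'E'
from h import *
f=snap('wrist','w6');s=arm.read_state(); print(s['clock'],s['position'])
a=cv2.imread('pics/w5.png')[0:300,90:350];cv2.imwrite('pics/m6.png',cv2.resize(np.hstack([a,f['frame'][0:300,90:350]]),(800,462),interpolation=cv2.INTER_CUBIC))
E
```

```text
14.05 [527.47913807 124.72571642 101.61905579]
```

View pics/m6.png

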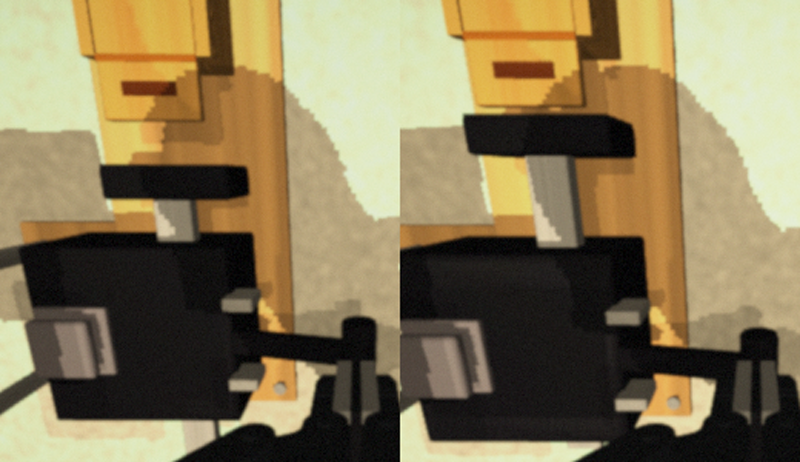

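>>> servo_tool(commands=[[[255, 0, 0, 0.02, 0, 0, 0], [255, 0, 0, 0.012, 0, 0, 0], [255, 0, 0, 0.008, 0, 0, 0], [255, 0, 0, 0, 0, 0, 0], [255, 0, 0, 0, 0, 0, 0]]])

```text
clock: 14.47
position: [529.5, 125.4, 64.1]
ee_rot: [-0.694, 0.72, -0.001, 0.001]
contact_force: [-2.3, -0.2, 17.6]
gripper_width: 0.0
grasp_force: 8.6
```

>>> servo_tool(commands=[[[255, 0, 0, -0.02, 0, 0, 0], [255, 0, 0, -0.02, 0, 0, 0], [255, 0, 0, 0, 0, 0, 0], [255, 0, 0, 0, 0, 0, 0], [255, 0, 0, 0, 0, 0, 0], [255, 0, 0, 0.02, 0, 0, 0], [255, 0, 0, 0.012, 0, 0, 0], [255, 0, 0, 0.008, 0, 0, 0], [255, 0, 0, 0, 0, 0, 0], [255, 0, 0, 0, 0, 0, 0]]])

```text
clock: 15.3
position: [529.2, 125.3, 64.1]
ee_rot: [-0.694, 0.72, -0.001, 0.001]
contact_force: [-3.1, -0.0, 18.0]
gripper_width: -0.5
grasp_force: 9.2
```

>>> servo_tool(commands=[[[255, 0, 0, -0.02, 0, 0, 0], [255, 0, 0, -0.02, 0, 0, 0], [255, 0, 0, 0, 0, 0, 0], [255, 0, 0, 0, 0, 0, 0], [255, 0, 0, 0, 0, 0, 0], [255, 0, 0, 0.02, 0, 0, 0], [255, 0, 0, 0.012, 0, 0, 0], [255, 0, 0, 0.008, 0, 0, 0], [255, 0, 0, 0, 0, 0, 0], [255, 0, 0, 0, 0, 0, 0]]])

```text
clock: 16.13
position: [529.3, 125.3, 64.0]
ee_rot: [-0.694, 0.72, -0.001, 0.001]
contact_force: [-3.3, -1.1, 18.0]
gripper_width: 0.1
grasp_force: 9.2
```

>>> servo_tool(commands=[[[255, 0, 0, -0.02, 0, 0, 0], [255, 0, 0, -0.02, 0, 0, 0], [255, 0, 0, 0, 0, 0, 0], [255, 0, 0, 0, 0, 0, 0], [255, 0, 0, 0, 0, 0, 0], [255, 0, 0, 0.01, 0, 0, 0], [255, 0, 0, 0.005, 0, 0, 0], [255, 0, 0, 0, 0, 0, 0], [255, 0, 0, 0, 0, 0, 0]]])

```text
clock: 16.88
position: [527.0, 124.6, 86.1]
ee_rot: [-0.693, 0.72, 0.0, -0.002]
contact_force: [-3.4, 1.3, 3.4]
gripper_width: -0.2
grasp_force: 1.7
```

>>> servo_tool(commands=[[[255, 0, 0, 0.003, 0, 0, 0], [255, 0, 0, 0.002, 0, 0, 0], [255, 0, 0, 0, 0, 0, 0], [255, 0, 0, 0, 0, 0, 0]]])

```text
clock: 17.22
position: [527.1, 124.6, 83.1]
ee_rot: [-0.694, 0.72, 0.0, -0.001]
contact_force: [-6.2, 0.2, 12.6]
gripper_width: 0.7
grasp_force: 5.9
```

>>> servo_tool(commands=[[[255, 0, 0, 0.003, 0, 0, 0], [255, 0, 0, 0, 0, 0, 0], [255, 0, 0, 0, 0, 0, 0]]])

```text
clock: 17.47
position: [527.0, 124.6, 81.8]
ee_rot: [-0.694, 0.72, -0.0, -0.001]
contact_force: [-9.5, 0.7, 21.1]
gripper_width: -0.0
grasp_force: 10.9
```

>>> servo_tool(commands=[[[255, 0, 0, -0.025, 0, 0, 0], [255, 0, 0, -0.035, 0, 0, 0], [255, 0, 0, -0.035, 0, 0, 0], [255, 0, 0, -0.035, 0, 0, 0], [255, 0, 0, 0, 7, 0, 0], [255, 0, 0, 0, 7, 0, 0], [255, 0, 0, 0, 7, 0, 0], [255, 0, 0, 0, 7, 0, 0], [255, 0, 0, 0, 7, 0, 0], [255, 0, 0, 0, 7, 0, 0]]])

```text
clock: 18.3
position: [548.9, 104.4, 223.1]
ee_rot: [-0.66, 0.703, -0.206, 0.17]
contact_force: [1.8, -0.7, 0.9]
gripper_width: 0.1
grasp_force: 0.0
```

>>> servo_tool(commands=[[[255, 0, 0, 0, 0, 0, 0], [255, 0, 0, 0, 0, 0, 0]]])

```text
clock: 18.47
position: [550.5, 102.6, 223.9]
ee_rot: [-0.658, 0.704, -0.206, 0.169]
contact_force: [0.1, -0.0, 0.3]
gripper_width: -0.1
grasp_force: 0.0
```

```bash
python3 - <<'E'
from h import *
s=arm.read_state(); r=R.from_quat(s['ee_rot']);p=s['position'];print(s['clock'],p,s['joints'].round(2));print(r.as_matrix().round(3))
print('button w5',ray('w5',(130.3,227.6),86))
for n in ('w5','side0'): print(n,proj(n,[662.5,121,86]))
a=r.as_matrix()[:,2]
T=np.array([665.5,121,86.]); ap=T-100*a
print('approach',ap,'delta tool',r.inv().apply(ap-p),'bt',r.inv().apply(T-ap))
snap('wrist','w7');snap('side','side7');snap('scene','scene7')
E
```

```text
18.4667 [550.52651325 102.56527015 223.90717763] [ 0.53  0.07 -0.82  0.94 -0.4  -1.42]
[[-0.077 -0.857  0.509]
 [-0.997  0.049 -0.067]
 [ 0.033 -0.512 -0.858]]
button w5 [661.86937108 122.11182884  86.        ]
w5 [129.01084615 226.14364804]
side0 [256.25310335 228.3665164 ]
approach [614.59305622 127.73030295 171.80900942] delta tool [-31.69990924 -26.97981925  75.62555814] bt [2.37770047e-15 3.37920088e-14 1.00000000e+02]
```

```bash
cat > t.py <<'E'
from h import *
B=np.array([[-.04,-.9992,0],[-.9992,.04,0],[0,0,-1]]).T
D=R.from_matrix(B)*R.from_euler('x',42,degrees=True)
s=arm.read_state(); r=R.from_quat(s['ee_rot']);p=s['position']
print(s['clock'],p.round(1),'rotvec tool deg',(r.inv()*D).as_rotvec(degrees=True).round(2),'cf',s['contact_force'].round(1))
a=D.as_matrix()[:,2]; T=np.array([666.5,121.5,86.]); ap=T-100*a
print('approach',ap.round(1),'d in tool now',r.inv().apply(ap-p).round(1),'to target in desired frame',D.inv().apply(T-p).round(1))
E
python3 t.py
```

```text
18.6167 [551.7 104.4 224.9] rotvec tool deg [11.08 -2.64 -0.61] cf [ 0.1  0.9 -0.4]
approach [599.6 124.2 160.3] d in tool now [-25.4  -6.9  78.6] to target in desired frame [-21.7   8.2 179.5]
```

>>> servo_tool(commands=[[[255, 0, 0, 0, 2.75, -0.65, -0.15], [255, 0, 0, 0, 2.75, -0.65, -0.15], [255, 0, 0, 0, 2.75, -0.65, -0.15], [255, 0, 0, 0, 2.75, -0.65, -0.15], [255, 0, 0, 0, 0, 0, 0], [255, 0, 0, 0, 0, 0, 0]]])

```text
clock: 19.12
position: [564.8, 100.5, 237.7]
ee_rot: [-0.647, 0.689, -0.245, 0.217]
contact_force: [0.4, -0.6, 0.1]
gripper_width: -0.1
grasp_force: 0.0
```

```bash
python3 t.py
```

```text
19.1167 [564.8 100.5 237.7] rotvec tool deg [ 3.86 -1.87 -0.65] cf [ 0.4 -0.6  0.1]
approach [599.6 124.2 160.3] d in tool now [-27.5  21.5  80.9] to target in desired frame [-25.1  26.6 180.2]
```

>>> servo_tool(commands=[[[255, -0.007, 0.006, 0.02, 0.9, -0.45, -0.15], [255, -0.007, 0.006, 0.02, 0.9, -0.45, -0.15], [255, -0.007, 0.005, 0.02, 0.9, -0.45, -0.15], [255, -0.007, 0.005, 0.02, 0.9, -0.45, -0.15], [255, 0, 0, 0, 0, 0, 0], [255, 0, 0, 0, 0, 0, 0]]])

```text
clock: 19.62
position: [599.6, 131.7, 209.4]
ee_rot: [-0.653, 0.684, -0.241, 0.221]
contact_force: [0.1, 0.0, 0.9]
gripper_width: 0.0
grasp_force: 0.0
```

```bash
python3 t.py
```

```text
19.6167 [599.6 131.7 209.4] rotvec tool deg [ 3.86 -0.96  0.  ] cf [0.1 0.  0.9]
approach [599.6 124.2 160.3] d in tool now [ 6.8 30.  39. ] to target in desired frame [  7.5  32.6 136.7]
```

>>> servo_tool(commands=[[[255, 0.003, 0.015, 0.02, 0, 0, 0], [255, 0.003, 0.014, 0.018, 0, 0, 0], [255, 0, 0, 0, 0, 0, 0], [255, 0, 0, 0, 0, 0, 0]]])

```text
clock: 19.95
position: [601.4, 128.4, 184.1]
ee_rot: [-0.656, 0.689, -0.231, 0.204]
contact_force: [-0.0, 0.0, 0.1]
gripper_width: 0.2
grasp_force: 0.0
```

```bash
python3 t.py; python3 -c "
from h import *
print(arm.read_state()['joints'].round(3))"
```

```text
19.95 [601.4 128.4 184.1] rotvec tool deg [ 6.16 -1.53  0.02] cf [-0.   0.   0.1]
approach [599.6 124.2 160.3] d in tool now [ 3.8 15.2 18.4] to target in desired frame [  4.2  17.1 116.6]
[ 0.159  0.191 -0.843  2.051 -0.161 -2.22 ]
```

```bash
cat > fk.py <<'E'
from h import *
from scipy.optimize import least_squares
import itertools
E=lambda a,t: R.from_euler(a,t)
def fk(q,P,s):
    h,a1,L1,a3,L2,d1,d5,L=P
    A=E('z',q[0]); B=A*E('y',q[1]); C=A*E('y',q[1]-q[2]); D=C*E('x',s[0]*q[3]); F=D*E('y',-q[4]); G=F*E('x',s[1]*q[5])
    p=A.apply([a1,d1,h])+B.apply([0,0,L1])+C.apply([L2,0,a3])+F.apply([L,d5,0])
    return p,G
qs=np.array([[0.2585622,0.3854669,0.0067571,-0.0004413,-1.193996,-0.2586034],[.53,.07,-.82,.94,-.4,-1.42],[.159,.191,-.843,2.051,-.161,-2.22]])
ps=np.array([[624.475,0,230.336],[550.526,102.565,223.907],[601.4,128.4,184.1]])
z=[[0,0,-1],[.509,-.067,-.858]]
if __name__=='__main__':
    s=arm.read_state();print(s['joints'].round(4)); qs[2]=s['joints'];ps[2]=s['position'];Rn=R.from_quat(s['ee_rot']).as_matrix();print(Rn.round(3))
    for sg in itertools.product([1,-1],[1,-1]):
        for i in (0,1,2): print(sg,i,fk(qs[i],[0]*8,sg)[1].as_matrix()[:,0].round(3),fk(qs[i],[0]*8,sg)[1].as_matrix()[:,1].round(3))
        def res(P): return np.r_[np.concatenate([fk(q,P,sg)[0]-p for q,p in zip(qs,ps)]),(P-np.array([250,0,450,0,450,0,0,250]))*.01]
        o=least_squares(res,[250,0,450,0,450,0,-100,250]); print(o.x.round(1),np.abs(o.fun[:9]).max().round(1))
E
python3 fk.py; nproc; ls
```

```text
[ 0.1588  0.1911 -0.8426  2.0513 -0.1606 -2.22  ]
[[-0.056 -0.81   0.584]
 [-0.998  0.033 -0.05 ]
 [ 0.021 -0.586 -0.81 ]]
(1, 1) 0 [-0.002 -0.001 -1.   ] [-0.495  0.869  0.   ]
(1, 1) 1 [ 0.187  0.474 -0.86 ] [-0.904  0.425  0.037]
(1, 1) 2 [ 0.539  0.23  -0.81 ] [-0.365  0.931  0.021]
[-1.1748e+03  6.7550e+02  5.7110e+02  4.2940e+02 -4.7980e+02 -3.0000e-01
 -1.5930e+02 -3.0140e+02] 7.5
(1, -1) 0 [-0.002 -0.001 -1.   ] [-0.     1.    -0.001]
(1, -1) 1 [ 0.187  0.474 -0.86 ] [ 0.977 -0.177  0.115]
(1, -1) 2 [ 0.539  0.23  -0.81 ] [-0.633 -0.524 -0.57 ]
[-1.1748e+03  6.7550e+02  5.7110e+02  4.2940e+02 -4.7980e+02 -3.0000e-01
 -1.5930e+02 -3.0140e+02] 7.5
(-1, 1) 0 [-0.002 -0.    -1.   ] [-0.494  0.869  0.001]
(-1, 1) 1 [ 0.505 -0.068 -0.86 ] [-0.324 -0.939 -0.115]
(-1, 1) 2 [ 0.584 -0.05  -0.81 ] [ 0.765 -0.301  0.57 ]
[ 1.851e+02  1.600e+00  5.539e+02 -6.700e+00  4.272e+02  5.000e-01
 -1.606e+02  3.034e+02] 1.8
(-1, -1) 0 [-0.002 -0.    -1.   ] [ 0.  1. -0.]
(-1, -1) 1 [ 0.505 -0.068 -0.86 ] [ 0.071  0.997 -0.037]
(-1, -1) 2 [ 0.584 -0.05  -0.81 ] [ 0.056  0.998 -0.021]
[ 1.851e+02  1.600e+00  5.539e+02 -6.700e+00  4.272e+02  5.000e-01
 -1.606e+02  3.034e+02] 1.8
4
fk.py
h.py
m.py
m2.py
pics
t.py
```

```bash
cat > ik.py <<'E'
from fk import *
P=[185.1,1.6,553.9,-6.7,427.2,.5,-160.6,303.4];S=(-1,-1)
lo=np.array([-3.14,-1.21,-1.07,-3.1,-2.99,-3.05]);hi=np.array([3.14,2.06,1.41,1.98,-.2,3.05])
def ik(T,z,x,q0):
    def f(q):
        p,G=fk(q,P,S);M=G.as_matrix(); return np.r_[(p-T)/100,M[:,0]-z,-M[:,1]-x]*3
    return least_squares(f,np.clip(q0,lo+1e-3,hi-1e-3),bounds=(lo,hi))
def axes(t,az):
    t,az=np.radians([t,az]);z=np.array([np.sin(t)*np.cos(az),np.sin(t)*np.sin(az),-np.cos(t)]);x=np.array([np.sin(az),-np.cos(az),0]);return z,x
E
cat > s1.py <<'E'
from ik import *
q=arm.read_state()['joints']; B=np.array([666.5,121.5,86]); rng=np.random.default_rng(0)
for az in (-2,-12,-22,-32):
  for t in (36,42,48):
    z,x=axes(t,az); found=[]
    for k in range(10):
        q0=q if k==0 else rng.uniform(lo,hi)*[.3,.4,.9,1,.5,1]
        o=ik(B,z,x,q0)
        if o.cost<1e-4 and not any(np.abs(o.x-g).max()<.05 for g in found): found.append(o.x)
    for g in found:
        o=ik(B-90*z,z,x,g); print(az,t,g.round(2),'| back90',o.x.round(2) if o.cost<1e-4 else 'no')
E
python3 s1.py
```

```text
-32 36 [ 0.38  0.49 -0.71  1.64 -0.49 -2.48] | back90 [ 0.57  0.35 -0.71  1.25 -0.6  -2.23]
-32 42 [ 0.35  0.5  -0.75  1.86 -0.58 -2.67] | back90 [ 0.55  0.36 -0.78  1.51 -0.64 -2.47]
```

```bash
cat > s2.py <<'E'
from ik import *
q=arm.read_state()['joints']; B=np.array([666.5,121.5,86]); rng=np.random.default_rng(0)
def ikz(T,z,q0):
    f=lambda q:(lambda p,G:np.r_[(p-T)/30,(G.as_matrix()[:,0]-z)*3])(*fk(q,P,S))
    o=least_squares(f,np.clip(q0,lo+1e-3,hi-1e-3),bounds=(lo,hi)); return o
for az in (-2,-12,-22,-32,15):
  for t in (36,42,48):
    z,x=axes(t,az); found=[]
    for k in range(14):
        q0=np.r_[rng.uniform(-.6,.8),rng.uniform(0,.8),rng.uniform(-1,0),rng.uniform(-3.1,1.9),rng.uniform(-1.2,-.2),q[5]]
        o=ikz(B,z,q0)
        if o.cost<1e-4 and not any(np.abs(o.x-g)[:5].max()<.08 for g in found): found.append(o.x)
    for g in found:
        o=ikz(B-90*z,z,g); G=fk(g,P,S)[1].as_matrix(); print(az,t,g.round(2),'| back90',o.x.round(2) if o.cost<1e-4 else 'no')
E
python3 s2.py
```

```text
-2 48 [-0.07  0.47 -0.63 -3.07 -0.37  1.01] | back90 [-0.08  0.27 -0.71 -3.02 -0.25  2.76]
-32 36 [ 0.38  0.49 -0.71  1.64 -0.49  1.64] | back90 [ 0.57  0.35 -0.71  1.25 -0.6   1.66]
-32 42 [ 0.35  0.5  -0.75  1.86 -0.58 -2.06] | back90 [ 0.55  0.36 -0.78  1.51 -0.64 -2.46]
```

```bash
cat > s3.py <<'E'
from ik import *
B=np.array([666.5,121.5,86])
g0=np.array([.35,.5,-.75,1.86,-.58,-2.67])
for az in (-26,-30,-34,-40):
  for t in (40,43,46):
    z,x=axes(t,az); o=ik(B,z,x,g0)
    if o.cost>1e-4: print(az,t,'no'); continue
    q=o.x;F=E('z',q[0])*E('y',q[1]-q[2])*E('x',-q[3])*E('y',-q[4])
    print(az,t,q.round(2),'axis end',(B-303*z).round(),'forearm end',(B-F.apply([303.4,-160.6,0])).round())
E
python3 s3.py
```

```text
-26 40 no
-26 43 no
-26 46 no
-30 40 [ 0.33  0.49 -0.75  1.87 -0.53 -2.63] axis end [498. 219. 318.] forearm end [375. 128. 268.]
-30 43 [ 0.32  0.5  -0.76  1.96 -0.58 -2.71] axis end [488. 225. 308.] forearm end [372. 123. 262.]
-30 46 no
-34 40 [ 0.38  0.5  -0.73  1.73 -0.57 -2.6 ] axis end [505. 230. 318.] forearm end [375. 152. 265.]
-34 43 [ 0.37  0.51 -0.74  1.82 -0.62 -2.68] axis end [495. 237. 308.] forearm end [371. 147. 260.]
-34 46 [ 0.37  0.52 -0.76  1.89 -0.67 -2.75] axis end [486. 243. 296.] forearm end [368. 144. 253.]
-40 40 [ 0.46  0.52 -0.69  1.53 -0.63 -2.56] axis end [517. 247. 318.] forearm end [379. 187. 262.]
-40 43 [ 0.45  0.53 -0.7   1.61 -0.67 -2.64] axis end [508. 254. 308.] forearm end [374. 182. 256.]
-40 46 [ 0.45  0.55 -0.72  1.68 -0.72 -2.71] axis end [500. 262. 296.] forearm end [370. 180. 249.]
```

```bash
cat > s4.py <<'E'
from ik import *
from scipy.spatial.transform import Slerp
B=np.array([666.5,121.5,86]); z,x=axes(42,-34); D=R.from_matrix(np.c_[x,np.cross(z,x),z])
s=arm.read_state();r=R.from_quat(s['ee_rot']);p=s['position'];T=B-100*z
print(p.round(1),'tgt',T.round(1),'d tool',r.inv().apply(T-p).round(1),'rotvec',(r.inv()*D).as_rotvec(degrees=True).round(1),'dist along/lat in D',D.inv().apply(B-p).round(1))
q=s['joints']
sl=Slerp([0,1],R.concatenate([r,D]))
for u in np.linspace(0,1,7):
    M=sl(u).as_matrix();o=ik(p+u*(T-p),M[:,2],M[:,0],q);q=o.x;print(u.round(2),o.cost.round(6),q.round(2))
E
python3 s4.py
```

```text
[601.4 128.4 184.1] tgt [611.  158.9 160.3] d tool [-31.6   7.1  23.3] rotvec [ 5.7 18.4 24.7] dist along/lat in D [-30.7  22.7 111.6]
0.0 0.002603 [ 0.22  0.2  -0.85  1.89 -0.2  -2.11]
0.17 0.0 [ 0.25  0.21 -0.85  1.93 -0.27 -2.25]
0.33 0.0 [ 0.33  0.24 -0.85  1.81 -0.36 -2.28]
0.5 0.0 [ 0.41  0.26 -0.84  1.7  -0.45 -2.32]
0.67 0.0 [ 0.48  0.29 -0.82  1.6  -0.53 -2.36]
0.83 0.0 [ 0.54  0.32 -0.79  1.5  -0.61 -2.4 ]
1.0 0.0 [ 0.6   0.36 -0.76  1.41 -0.68 -2.44]
```

>>> servo_tool(commands=[[[255, -0.003, 0, 0, 0.7, 2.3, 3.1], [255, -0.003, 0, 0, 0.7, 2.3, 3.1], [255, -0.003, 0, 0, 0.7, 2.3, 3.1], [255, -0.003, 0, 0, 0.7, 2.3, 3.1], [255, -0.003, 0, 0, 0.7, 2.3, 3.1], [255, -0.003, 0, 0, 0.7, 2.3, 3.1], [255, -0.003, 0, 0, 0.7, 2.3, 3.1], [255, -0.003, 0, 0, 0.7, 2.3, 3.1], [255, 0, 0, 0, 0, 0, 0], [255, 0, 0, 0, 0, 0, 0]]])

```text
clock: 20.78
position: [608.5, 152.0, 184.6]
ee_rot: [-0.439, 0.824, -0.316, 0.169]
contact_force: [1.1, 0.3, 0.6]
gripper_width: -0.5
grasp_force: 0.0
```

```bash
python3 s4.py
```

```text
[608.5 152.  184.6] tgt [611.  158.9 160.3] d tool [-7.1 17.6 16.9] rotvec [ 0.   0.1 -0. ] dist along/lat in D [ -7.1  17.6 116.9]
0.0 0.0 [ 0.61  0.32 -0.75  1.33 -0.7  -2.36]
0.17 0.0 [ 0.61  0.32 -0.75  1.35 -0.69 -2.38]
0.33 0.0 [ 0.61  0.33 -0.75  1.36 -0.69 -2.39]
0.5 0.0 [ 0.61  0.34 -0.75  1.37 -0.69 -2.4 ]
0.67 0.0 [ 0.61  0.34 -0.76  1.38 -0.69 -2.42]
0.83 0.0 [ 0.6   0.35 -0.76  1.39 -0.68 -2.43]
1.0 0.0 [ 0.6   0.36 -0.76  1.41 -0.68 -2.44]
```

>>> servo_tool(commands=[[[255, -0.007, 0.0175, 0.015, 0, 0, 0], [255, 0, 0, 0.025, 0, 0, 0], [255, 0, 0, 0.025, 0, 0, 0], [255, 0, 0, 0.02, 0, 0, 0], [255, 0, 0, 0.01, 0, 0, 0], [255, 0, 0, 0, 0, 0, 0], [255, 0, 0, 0, 0, 0, 0]]])

```text
clock: 21.37
position: [654.2, 127.1, 102.3]
ee_rot: [-0.437, 0.825, -0.316, 0.168]
contact_force: [-0.8, -0.5, 0.2]
gripper_width: 0.0
grasp_force: 0.0
```

```bash
python3 s4.py | head -1; python3 -c "
from h import *
s=arm.read_state();print(s['contact_force'],s['joints'].round(2))"
```

```text
[654.2 127.1 102.3] tgt [611.  158.9 160.3] d tool [ -2.2   1.1 -78.9] rotvec [ 0.  -0.  -0.2] dist along/lat in D [-2.3  1.  21.1]
[-0.81758368 -0.50788503  0.22728718] [ 0.41  0.46 -0.76  1.72 -0.61 -2.62]
```

>>> servo_tool(commands=[[[255, -0.001, -0.002, 0.012, 0, 0, 0], [255, 0, 0, 0, 0, 0, 0], [255, 0, 0, 0, 0, 0, 0]]])

```text
clock: 21.62
position: [662.7, 124.3, 95.8]
ee_rot: [-0.437, 0.825, -0.316, 0.169]
contact_force: [0.2, 0.3, -0.0]
gripper_width: 0.0
grasp_force: 0.0
```

>>> servo_tool(commands=[[[255, 0, 0.0027, 0.003, 0, 0, 0], [255, 0, 0, 0, 0, 0, 0], [255, 0, 0, 0, 0, 0, 0]]])

```text
clock: 21.87
position: [662.6, 124.7, 91.1]
ee_rot: [-0.438, 0.825, -0.316, 0.169]
contact_force: [0.0, 0.4, 0.1]
gripper_width: -0.0
grasp_force: 0.0
```

>>> servo_tool(commands=[[[255, 0, 0.002, 0.0022, 0, 0, 0], [255, 0, 0, 0, 0, 0, 0], [255, 0, 0, 0, 0, 0, 0]]])

```text
clock: 22.12
position: [663.0, 124.6, 87.9]
ee_rot: [-0.438, 0.825, -0.316, 0.169]
contact_force: [-0.8, 0.3, 0.2]
gripper_width: -0.1
grasp_force: 0.2
```

Contact starting near z≈88; keep pressing.

>>> servo_tool(commands=[[[255, 0, 0.002, 0.0022, 0, 0, 0], [255, 0, 0, 0, 0, 0, 0], [255, 0, 0, 0, 0, 0, 0]]])

```text
clock: 22.37
position: [663.3, 124.5, 85.5]
ee_rot: [-0.437, 0.825, -0.316, 0.17]
contact_force: [-1.0, -0.1, 4.0]
gripper_width: 0.2
grasp_force: 1.9
```

>>> servo_tool(commands=[[[255, 0, 0.002, 0.0022, 0, 0, 0], [255, 0, 0, 0, 0, 0, 0], [255, 0, 0, 0, 0, 0, 0]]])

```text
clock: 22.62
position: [663.4, 124.5, 82.9]
ee_rot: [-0.437, 0.824, -0.316, 0.17]
contact_force: [-2.1, 2.5, 6.0]
gripper_width: -0.0
grasp_force: 3.0
```

>>> servo_tool(commands=[[[255, 0, 0.002, 0.0022, 0, 0, 0], [255, 0, 0, 0, 0, 0, 0], [255, 0, 0, 0, 0, 0, 0]]])

```text
clock: 22.87
position: [663.9, 124.6, 82.2]
ee_rot: [-0.437, 0.824, -0.318, 0.171]
contact_force: [-8.0, 2.2, 14.6]
gripper_width: -0.5
grasp_force: 7.1
```

>>> servo_tool(commands=[[[255, 0, 0, 0, 0, 0, 0], [255, 0, 0, 0, 0, 0, 0], [255, 0, -0.01, -0.011, 0, 0, 0], [255, 0, 0, -0.02, 0, 0, 0], [255, 0, 0, -0.03, 0, 0, 0], [255, 0, 0, -0.03, 0, 0, 0], [255, 0, 0, -0.03, 0, 0, 0], [255, 0, 0, -0.03, 0, 0, 0], [255, 0, 0, 0, 0, 0, 0], [255, 0, 0, 0, 0, 0, 0]]])

```text
clock: 23.7
position: [584.8, 178.2, 198.6]
ee_rot: [-0.438, 0.824, -0.315, 0.17]
contact_force: [0.0, -0.3, -0.2]
gripper_width: -0.1
grasp_force: 0.0
```

```bash
python3 - <<'E'
from h import *
s=arm.read_state();print(s['clock'],s['position'].round(1),s['contact_force'].round(1))
snap('side','side8');snap('scene','scene8')
g=lambda n: cv2.imread('pics/'+n+'.png',0).astype(float)
# moving-jaw block, dark pixels: project jaw top-centre line for travel t
for n in ('side4','side7','side8','scene4','scene7','scene8'):
    im=g(n); o=[]
    for t in range(-2,66,5):
        y=40-t+6; P=np.array([612.5+.0415*y-20,3+y+.8,57])   # clamp (-20, y), just behind the face
        u,v=proj(n,P).round().astype(int); o.append(int(im[v,u]))
    print(n,o)
E
```

```text
23.7 [584.8 178.2 198.6] [ 0.  -0.3 -0.2]
side4 [63, 66, 73, 107, 101, 127, 126, 132, 127, 139, 109, 134, 132, 126]
side7 [105, 106, 127, 96, 121, 108, 124, 57, 56, 62, 59, 95, 183, 180]
side8 [62, 77, 95, 162, 130, 111, 107, 109, 110, 87, 68, 68, 81, 118]
scene4 [25, 19, 72, 84, 130, 75, 76, 63, 85, 79, 49, 72, 83, 79]
scene7 [152, 121, 36, 20, 7, 20, 12, 18, 20, 24, 20, 23, 21, 22]
scene8 [21, 16, 117, 143, 141, 139, 141, 138, 125, 52, 58, 56, 121, 112]
```

```bash
python3 -c "
from h import *
print(ticket.job_done())"
```

```text
the job is handed in; nothing more can be done
None
```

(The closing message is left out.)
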